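# Load the amber reference cell and start the optical test

## Task

Take the amber cell from the leaning blue rack, set it upright and fully home in the square well of the test fixture's rotary holder, gently, and turn it there until its clear faces look straight at the lamp on one side and the detector on the other. Only then throw the yellow shutter lever fully over, and finally press the red start button right down and let it go. Leave the other two cells in the rack and all the other things on the bench where they are.

Things in the scene. Friction and masses are not known exactly. Their poses are not given: they have to be found in the camera images.
- amber_cell_mid (a point): amber cell, 24 x 24 x 95 mm, 80 g: two opposite faces clear coloured glass, two black; top 15 mm a black cap. Point: the cell's centre, half-way up its axis. z along the cell to the cap, x square to the clear faces (the way light passes; the white line on the cap), y square to the black faces. To be loaded. Lowest 8 mm taper to 20 mm square. Starts in any one of the rack's pockets.
- green_cell_mid (a point): green cell, 24 x 24 x 95 mm, 80 g: two opposite faces clear coloured glass, two black; top 15 mm a black cap. Point: the cell's centre, half-way up its axis. z along the cell to the cap, x square to the clear faces (the way light passes; the white line on the cap), y square to the black faces. Stays in its rack pocket.
- blue_cell_mid (a point): blue cell, 24 x 24 x 95 mm, 80 g: two opposite faces clear coloured glass, two black; top 15 mm a black cap. Point: the cell's centre, half-way up its axis. z along the cell to the cap, x square to the clear faces (the way light passes; the white line on the cap), y square to the black faces. Stays in its rack pocket.
- rack: fixed blue rack 190 mm wide (y), 60 mm high. Origin: underside centre, z up. Three pockets, 65 mm apart along y, 25.6 mm square, 30 mm deep, lean 35 degrees from vertical, mouths towards its -x (robot) side. Each holds a cell leaning the same way, 65 mm of it standing out, black faces towards the neighbours; draw it out along its own axis.
- fixture: fixed cream box 220 (x) x 280 (y) x 50 mm. Origin: underside centre, z up, front -x. The light path is along its y axis, through the holder's axis (x = +20, y = 0 mm), 106 mm above the bench. Lamp (yellow top) at +y, detector (blue top) at -y: each 40 (x) x 44 mm, top 125 mm above the bench, inner face 70 mm from the holder's axis, 16 mm lens tube in to 56 mm.
- well (a point): centre of the floor of the holder's square well, on its turning axis, 62 mm above the bench. Well 25.8 mm square, 30 mm deep, in a steel block 50 mm square, top 92 mm above the bench. z up; x, y along the well's walls, turning with the holder. A cell fully home has its centre 47.5 mm above this point, its cap top 157 mm above the bench.
- holder (a joint): angle of the rotary holder on the fixture, rad, counterclockwise from above; at 0 the well's walls (and point well's axes) are parallel to the fixture's x and y. Turns freely from -2 to 2 about the vertical with a light friction of 0.05 N m and stays where it is left; turning the seated cell turns it. It starts between 0.3 and 1.25.
- shutter (a joint): shutter lever, rad: 0 leaning to the fixture's front (shut), 1.0 leaning to its back (open, at its stop). Stays where it is left; about 1 N at the ball moves it.
- shutter_tip (a point): centre of the lever's yellow ball, 26 mm diameter, at the top of a 10 mm steel stem 80 mm long. Its pivot is 72 mm above the bench; leaning to the front the ball is 38 mm before the pivot (fixture -x) and 142 mm above the bench, and it swings in the fixture's x-z plane to 38 mm behind the pivot, passing 152 mm high.
- start (a joint): travel of the red start button, m: 0 up, 0.006 fully down; spring, 5 N when fully down.
- start_top (a point): centre of the button's top face, red, 28 mm diameter, 72 mm above the bench when up; press straight down.
- screwdriver: a loose screwdriver lying on the bench before the rack; leave it. Origin: on its long axis
- mug: blue mug, 80 mm wide, 95 mm high; leave it. Origin: underside centre
- cleaner: green bottle with a white cap, 60 mm wide, 150 mm high; leave it. Origin: underside centre
- spool: grey spool, 60 mm wide, 35 mm high; leave it. Origin: underside centre
- parts_bin: blue divided bin, 100 x 150 x 50 mm; leave it. Origin: underside centre
Things that resemble listed ones, but are neither listed nor needed, are in the scene too. Leave any pink look-alike of the part that bears amber_cell_mid alone.

How it is judged:
By the outcome, as a careful person would: the job done as asked, in the order asked, and still so for the second after the job is handed in, with the robot touching nothing.
It also fails if it takes over 58 s, if anything falls off the work surface, if the arm or the gripper's body presses on something with over 40 N, if the wrist force passes 120 N, or if a joint passes its speed limit or range.

## Robot

A 6-joint arm with a two-finger parallel gripper is mounted at the origin on the work surface. World frame = base frame: x ahead of the robot, y to its left, z up, the work surface at z = 0. Lengths are in m, angles in degrees, forces in N, time in s.
With the tool pointing down it reaches from about 0.3 to 0.875 m from the base axis. Payload 6.4 kg.
Tool frame: the origin (TCP) lies at the very end of the fingers, on their centre line; the grasp point (between the pads) lies env.grip_depth behind it (env.grip_depth is the distance from the TCP to the grasp point, in m); y points along the fingers, z is the direction in which the jaws open and shut, and the axes are right-handed (so a half turn about y gives the same grasp; the last joint's range is limited). The gripper opens to 85 mm and grips with 20 to 120 N. Pads are 22 mm wide; open, the fingers measure 114 mm over their backs; the gripper's body (76 mm by 85 mm) begins 54 mm behind the grasp point. The pads swing forward as they close: fully open they stand 13 mm farther back than shut.
Start: joints at [58.596, 10.359, 92.074, -0, 77.567, -11.82], TCP at [0.193, 0.542, 0.231] pointing down, gripper open.
Joint ranges: [-171.53, 171.53], [-51.25, 118.39], [17.06, 147.69], [-65.23, 245.23], [0, 150.52], [-178.68, 178.68]. Speed limits (degrees/s): [147.25, 147.25, 172.46, 180, 180, 180].

## Interface

Orientations are given as [roll, pitch, yaw] about the fixed x, y, z axes, in that order (R = Rz(yaw) Ry(pitch) Rx(roll)).
In Python, from workcell import env gives the robot as it stands. Calls block until the motion is done:
- env.goto(position, orientation): joint-space move of the TCP to a pose.
- env.move_straight(position, frame=None, vel=0.15): straight line of the TCP; frame=None keeps the orientation; vel is the mean speed in m/s.
- env.set_joints(angles): joint-space move.
- env.ungrasp() and env.close(grasp_force=None): open the fingers fully, or close them until they stop; grasp_force is the grip in N (None keeps the last).
- env.pause(seconds).
- env.ik(position, orientation): joint angles nearest the present ones, or None.
- env.observe(): the state.
- env.capture(name): name is "side" or "top"; returns (picture, depth): 384x512x3 uint8, red, green, blue; 384x512 float32, m along the optical axis (not along the pixel's ray), 0 where there is no reading.
- env.get_calibration(name): a dict with "fx", "fy", "cx", "cy" (pixels), "extrinsics" (4x4, takes a point from world to camera coordinates). Camera axes: x right, y down, z forward; pixel columns grow to the right and rows downward; lengths in m; the calibration is good to about 2 mm. A picture is of the moment at which its call begins. get_calibration takes no time and is no camera call.
A pose or a line that the arm cannot do raises env.Unreachable and nothing moves.
- env.job_done(): hands the job in, once; it reports no verdict.
The state is a dict: "t": time; "joints": joint angles; "joint_vel": joint speeds; "joint_torque": joint torques, N m; "eef_pos": TCP position; "ee_rot": TCP orientation; "contact_force": force on the tool from outside, world axes, zero at the start; "ft_torque": the same for the moment, N m; "gripper_width": finger opening in m.
Only numpy, scipy, OpenCV 4.12 (cv2) and the standard library are available. Lean on these libraries where they do the work, as an engineer would, in place of code of your own. Each camera call takes 0.05 s, during which the arm holds its last target. There are 200 camera calls.

## Working session

There is one attempt and no reset: what is moved stays moved. The work goes in short steps, each a Python script; the robot and the scene stay as the last script left them, time stands still between calls to the robot, and variables do not carry over. Pictures are saved under pics/ and viewed, on a budget of 10 in all, crops included, one or two more only if the job needs it, and the job is handed in when it is done.

```bash
mkdir -p pics; ls
cat > h.py <<'E'
import numpy as np, cv2
from workcell import env
def snap(n):
    p,d=env.capture(n); np.savez(f'pics/{n}.npz',p=p,d=d); return p,d
def pts(n,d):
    c=env.get_calibration(n); v,u=np.mgrid[:d.shape[0],:d.shape[1]]
    P=np.stack([(u-c['cx'])*d/c['fx'],(v-c['cy'])*d/c['fy'],d],-1)
    E=np.linalg.inv(np.array(c['extrinsics'])); W=P@E[:3,:3].T+E[:3,3]; W[d==0]=np.nan; return W
def save(name,p,box=None,s=1):
    if box: p=p[box[1]:box[3],box[0]:box[2]]
    cv2.imwrite('pics/'+name,cv2.resize(p[...,::-1],None,fx=s,fy=s,interpolation=cv2.INTER_CUBIC))
E
python3 - <<'E'
from h import *
for n in('top','side'):
    p,d=snap(n); save(n+'0.png',p,None,1.5); c=env.get_calibration(n); print(n,c)
print(env.observe(),env.grip_depth)
E
```

```text
pics
top {'fx': 431.93750321014977, 'fy': 431.93750321014977, 'cx': 257.16820722329527, 'cy': 192.20942361853741, 'extrinsics': array([[ 0.01547635, -0.99965702,  0.02112651,  0.05299925],
       [-0.98631706, -0.01873136, -0.16379189,  0.57019975],
       [ 0.16413144, -0.01830254, -0.98626867,  1.38040873],
       [ 0.        ,  0.        ,  0.        ,  1.        ]])}
side {'fx': 355.7543713465824, 'fy': 355.7543713465824, 'cx': 251.7867565466757, 'cy': 190.48670549203277, 'extrinsics': array([[ 0.83926979, -0.54349686,  0.01540754, -0.42857773],
       [-0.33364237, -0.53717305, -0.77467921,  0.29928701],
       [ 0.42931223,  0.64502425, -0.63216669,  0.87146822],
       [ 0.        ,  0.        ,  0.        ,  1.        ]])}
{'t': 0.1, 'joints': array([ 5.85969455e+01,  1.03988557e+01,  9.21279364e+01, -7.79146785e-04,
        7.75654540e+01, -1.18205244e+01]), 'joint_vel': array([ 0.04138209, -0.00541521, -0.13328053,  0.07186432, -0.08091909,
        0.04840195]), 'joint_torque': array([-2.08199722e-04, -4.45876873e+01, -3.52240598e+01, -2.72006509e-04,
        4.18898839e-03, -3.16539422e-05]), 'eef_pos': array([0.19244218, 0.5413047 , 0.23044531]), 'ee_rot': array([-9.00904458e+01,  1.81518334e-02, -1.95823760e+01]), 'contact_force': array([-0.03561159, -0.28432637, -0.34431956]), 'ft_torque': array([-0.05541172, -0.01056741,  0.00107993]), 'gripper_width': 0.0855774669541782} 0.0187
```

View pics/top0.png

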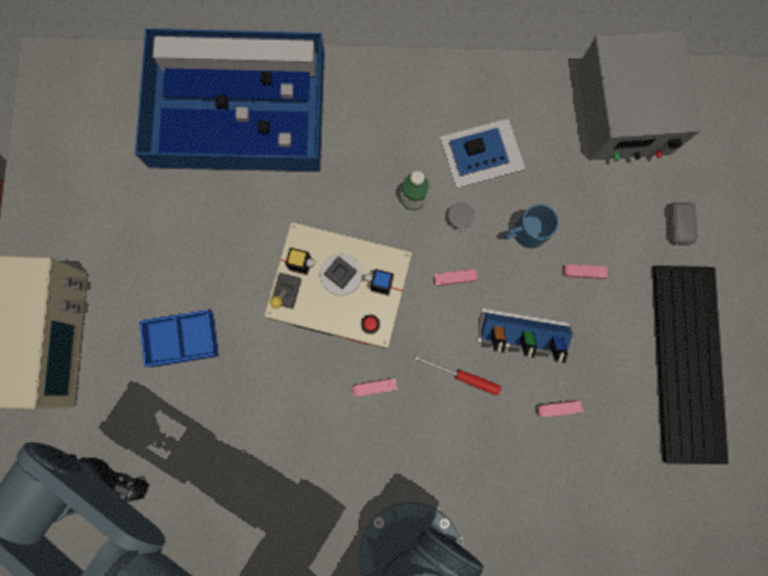

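View pics/side0.png

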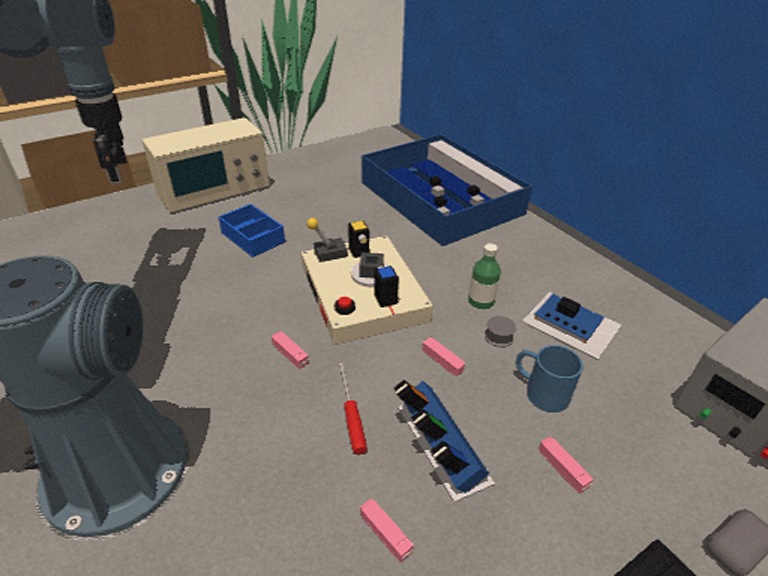

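The side view (drawn at 1.5x) shows the amber cell at about (410,393), with green at (430,425) and blue at (450,458). The top view shows the amber cell at about (500,338), green at (529,343) and blue at (560,348). Possible mix-ups are the four pink bars lying on the bench, top view (456,277), (585,271), (375,387) and (560,409), plus the green and blue cells. My choice is the orange/amber cell in the rack's left (+y) pocket, which I'll check in a close crop.

Run:
```python
from h import *
t=np.load('pics/top.npz');s=np.load('pics/side.npz')
def c(p,b,f): 
    return cv2.resize(p[b[1]:b[3],b[0]:b[2],::-1],(b[2]-b[0])*f and (400,int(400*(b[3]-b[1])/(b[2]-b[0]))),interpolation=cv2.INTER_CUBIC)
A=np.hstack([c(t['p'],(310,195,390,251),5),c(s['p'],(255,245,335,301+4),5)[:280]])
B=np.hstack([c(t['p'],(170,140,280,238),5)[:300],c(s['p'],(195,140,295,215),5)[:300]])
cv2.imwrite('pics/crop1.png',np.vstack([A,B]))
W=pts('top',t['d'])
for n,b in (('rack',(310,195,390,245)),('fix',(170,140,280,238))):
    print(n)
    w=W[b[1]:b[3],b[0]:b[2]].reshape(-1,3); print(np.histogram(w[:,2],bins=np.arange(-.01,.17,.01)))
```

```text
rack
(array([1508, 1202,   17,   17,  169,  238,  358,  128,   59,   60,  125,
        103,    2,    0,    0,    0,    0]), array([-0.01,  0.  ,  0.01,  0.02,  0.03,  0.04,  0.05,  0.06,  0.07,
        0.08,  0.09,  0.1 ,  0.11,  0.12,  0.13,  0.14,  0.15,  0.16]))
fix
(array([2818, 2267,   20,   18,   37, 2214, 1966,  308,  297,  125,  152,
         33,  112,  287,    6,   21,   36]), array([-0.01,  0.  ,  0.01,  0.02,  0.03,  0.04,  0.05,  0.06,  0.07,
        0.08,  0.09,  0.1 ,  0.11,  0.12,  0.13,  0.14,  0.15,  0.16]))
```

View pics/crop1.png

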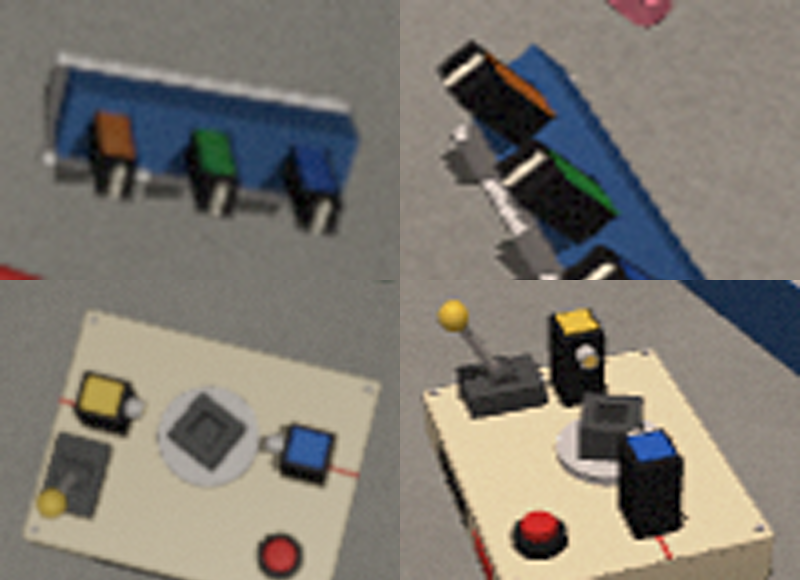

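The crop confirms it: the amber-faced cell (black cap, white line at crop (117,182)) is in the left pocket, and nothing pink is in the rack. Next I'll measure by triangulation and colour masks.

```bash
cat >> h.py <<'E'
def ray(n,uv):
    c=env.get_calibration(n); E=np.linalg.inv(np.array(c['extrinsics']))
    d=E[:3,:3]@np.array([(uv[0]-c['cx'])/c['fx'],(uv[1]-c['cy'])/c['fy'],1]); return E[:3,3],d
def atz(n,uv,z):
    o,d=ray(n,uv); return o+d*(z-o[2])/d[2]
def tri(a,b):
    o1,d1=ray('top',a);o2,d2=ray('side',b)
    t=np.linalg.lstsq(np.stack([d1,-d2],1),o2-o1,rcond=None)[0]
    p,q=o1+d1*t[0],o2+d2*t[1]; return (p+q)/2,np.linalg.norm(p-q)
def cc(mask,b,k=1):
    m=np.zeros(mask.shape,np.uint8); m[b[1]:b[3],b[0]:b[2]]=mask[b[1]:b[3],b[0]:b[2]]
    n,l,s,c=cv2.connectedComponentsWithStats(m); i=np.argsort(-s[1:,4])[:k]+1
    return [(c[j],s[j,4],l==j) for j in i]
E
python3 - <<'E'
from h import *
t=np.load('pics/top.npz');s=np.load('pics/side.npz')
T=t['p'].astype(int);S=s['p'].astype(int)
wh=lambda p:((p.min(-1)>110)&(p.max(-1)-p.min(-1)<70)).astype(np.uint8)
print('lines top',[(c.round(1),a) for c,a,_ in cc(wh(T),(328,222,380,245),8)])
print('lines side',[(c.round(1),a) for c,a,_ in cc(wh(S),(262,250,312,315),8)])
cols={'yel':lambda p:(p[...,0]>120)&(p[...,1]>90)&(p[...,2]<70),'red':lambda p:(p[...,0]>110)&(p[...,1]<70),'blu':lambda p:(p[...,2]>110)&(p[...,0]<90)}
for k,f in cols.items():
    for nm,P,b in (('top',T,(170,140,280,238)),('side',S,(195,140,295,225))):
        print(k,nm,[(c.round(1),a) for c,a,_ in cc(f(P).astype(np.uint8),b,3)])
W=pts('top',t['d'])
m=((abs(W[...,2]-.05)<.008)).astype(np.uint8)
c,a,mm=cc(m,(165,140,285,240))[0]
m2=((T[...,0]>T[...,2]+25)&(T[...,0]>110)).astype(np.uint8)
c2,a2,mm2=cc(m2,(165,140,285,240))[0]
for M in(mm,mm2):
    v,u=np.nonzero(M); X=np.array([atz('top',x,.05)[:2] for x in zip(u,v)])
    r=cv2.minAreaRect((X*1000).astype(np.float32)); print(r)
E
```

```text
lines top [(array([364.4, 240.8]), np.int32(19)), (array([332.8, 231.4]), np.int32(9)), (array([328.8, 241.3]), np.int32(9)), (array([329.1, 237. ]), np.int32(8)), (array([373.8, 238.2]), np.int32(8)), (array([353.4, 234.4]), np.int32(7)), (array([338.2, 229.8]), np.int32(6)), (array([336. , 241.6]), np.int32(5))]
lines side [(array([272.2, 296.1]), np.int32(797)), (array([297. , 262.5]), np.int32(783))]
yel top [(array([183.9, 200.9]), np.int32(36)), (array([197.5, 171.7]), np.int32(32))]
yel side [(array([208.1, 148.6]), np.int32(30)), (array([238.6, 149.9]), np.int32(29)), (array([242. , 159.8]), np.int32(4))]
red top [(array([246.6, 215.5]), np.int32(57))]
red side [(array([229.2, 201. ]), np.int32(50)), (array([215.1, 207.8]), np.int32(13)), (array([259., 204.]), np.int32(1))]
blu top [(array([254.2, 185.8]), np.int32(83))]
blu side [(array([257.1, 181.1]), np.int32(59)), (array([292., 140.]), np.int32(1))]Traceback (most recent call last):
  File "<stdin>", line 17, in <module>
  File "h.py", line 16, in atz
    o,d=ray(n,uv); return o+d*(z-o[2])/d[2]
        ~~~^^^^^^
  File "h.py", line 13, in ray
    c=env.get_calibration(n); E=np.linalg.inv(np.array(c['extrinsics']))
ValueError: time passes only in moves, steps and waits
```

```bash
sed -i 's/env.get_calibration(n)/CAL[n]/; s/^def snap/CAL={n:env.get_calibration(n) for n in ("top","side")}\ndef snap/' h.py
cat >> h.py <<'E'
def proj(n,P):
    c=CAL[n];E=np.array(c['extrinsics']);p=E[:3,:3]@P+E[:3,3];return np.array([c['fx']*p[0]/p[2]+c['cx'],c['fy']*p[1]/p[2]+c['cy']])
E
python3 - <<'E'
from h import *
from scipy.optimize import least_squares
t=np.load('pics/top.npz');s=np.load('pics/side.npz')
T=t['p'].astype(int);S=s['p'].astype(int)
for n,a,b in(('ball',(183.9,200.9),(208.1,148.6)),('lamp',(197.5,171.7),(238.6,149.9)),('det',(254.2,185.8),(257.1,181.1)),('cap',(333.3,231.4),(267.7,259)),('btn',(246.6,215.5),(229.2,201))): print(n,*tri(a,b))
print('btn top@72',atz('top',(246.6,215.5),.072),atz('side',(229.2,201),.070))
print('well',atz('top',(226.9,181.8),.092))
W=pts('top',t['d'])
m=((abs(W[...,2]-.05)<.008)).astype(np.uint8)
m2=((T[...,0]>T[...,2]+25)&(T[...,0]>110)).astype(np.uint8)
for M in (m,m2):
    M=cc(M,(165,140,285,240))[0][2]
    v,u=np.nonzero(M); X=np.array([atz('top',x,.05)[:2] for x in zip(u,v)])
    print(cv2.minAreaRect((X*1000).astype(np.float32)))
# rack: blue mask points, amber mask
am=((T[...,0]>T[...,2]+45)&(T[...,1]<T[...,0]*.75)).astype(np.uint8)
c,a,M=cc(am,(320,210,345,235))[0]; print('amber top',c,a); w=W[M]; print(w.mean(0))
WS=pts('side',s['d'])
am=((S[...,0]>S[...,2]+45)&(S[...,1]<S[...,0]*.75)).astype(np.uint8)
c,a,M2=cc(am,(255,245,295,275))[0]; print('amber side',c,a,WS[M2].mean(0))
for A in (w,WS[M2]): 
    u,sv,vt=np.linalg.svd(A-A.mean(0)); print('normal',vt[2],sv, 'long',vt[0])
# rack top edge: pts z in .045-.065
for n,WW,P,b in(('top',W,T,(310,195,390,245)),('side',WS,S,(255,245,340,335))):
    bl=((P[...,2]>P[...,0]+25)&(WW[...,2]>.03)&(WW[...,2]<.07)).astype(np.uint8); bm=cc(bl,b)[0][2]
    w=WW[bm]; top=w[abs(w[:,2]-.06)<.006]
    print(n,'blue',len(w),'ztop',len(top),[ (round(r,4) if np.isscalar(r) else r) for r in cv2.minAreaRect((top[:,:2]*1000).astype(np.float32))], cv2.minAreaRect((w[:,:2]*1000).astype(np.float32)))
E
```

```text
ball [0.52132274 0.28832301 0.14300744] 0.0013876597032936697
lamp [0.61777767 0.25228867 0.12504095] 0.00010450821553755313
det [0.57610681 0.07401932 0.12403589] 0.0007349636883063991
cap [ 0.44038669 -0.17752398  0.1002412 ] 0.0008695286962525204
btn [0.48874983 0.09619944 0.06719438] 0.0005264808596830485
btn top@72 [0.48845842 0.09606839 0.072     ] [0.48692995 0.09344125 0.07      ]
well [0.59359098 0.16117963 0.092     ]
((576.02294921875, 166.53607177734375), (278.8848876953125, 220.72879028320312), 76.74948120117188)
((575.0542602539062, 168.5679168701172), (280.8188781738281, 223.59136962890625), 76.78458404541016)
amber top [332.48 221.54] 50
[ 0.47394706 -0.18067371  0.07184117]
amber side [278.52631579 261.60526316] 38 [ 0.47391822 -0.18107686  0.0722345 ]
normal [ 0.80779666 -0.17905009  0.56160984] [0.11276509 0.04277216 0.00849228] long [-0.54719647  0.12648829  0.82739152]
normal [-0.81176549  0.09250045 -0.57661118] [0.11720207 0.04045375 0.00378769] long [ 0.5760217  -0.03566001 -0.81665621]
top blue 733 ztop 266 [(483.5905456542969, -248.1201171875), (188.53970336914062, 26.780899047851562), 80.1562] ((478.3994445800781, -247.3619384765625), (189.18443298339844, 59.80414581298828), 81.66618347167969)
side blue 888 ztop 447 [(468.66448974609375, -247.2454833984375), (190.99362182617188, 49.11176300048828), 81.275] ((475.68475341796875, -248.26925659179688), (192.4049072265625, 63.00540542602539), 80.58946990966797)
```

```bash
cat >> h.py <<'E'
from scipy.spatial.transform import Rotation as R
def eul(y,z):
    y=np.array(y)/np.linalg.norm(y); z=np.array(z)-np.dot(z,y)*y; z/=np.linalg.norm(z)
    return R.from_matrix(np.stack([np.cross(y,z),y,z],1)).as_euler('xyz',degrees=True)
def wz(deg): return np.array([np.cos(np.radians(deg)),np.sin(np.radians(deg)),0])
DOWN=np.array([0,0,-1.])
yr=np.radians(-9.2)
rx=np.array([np.cos(yr),np.sin(yr),0]); A=-.5736*rx+np.array([0,0,.8192]); N=.8192*rx+np.array([0,0,.5736])
CAP=np.array([.4405,-.1766,.1002]); D=.013
E
python3 - <<'E'
from h import *
t=np.load('pics/top.npz');s=np.load('pics/side.npz')
for n,d,b in(('top',t['d'],(215,168,242,196)),('side',s['d'],(232,160,262,190))):
    W=pts(n,d); w=W[b[1]:b[3],b[0]:b[2]].reshape(-1,3); w=w[abs(w[:,2]-.092)<.005]
    hull=cv2.convexHull((w[:,:2]*1000).astype(np.float32)); print(n,len(w),cv2.minAreaRect(hull),w.mean(0))
pose=CAP-(D+.0187)*A
for sg in(1,-1):
    e=eul(-A,sg*N); print(sg,e,env.ik(pose,e),env.ik(pose+.1*A,e))
W0=np.array([.5955,.1625,.26])
for f in range(-180,180,30): print(f,np.round(env.ik(W0,eul(DOWN,wz(f))),0))
E
```

```text
top 169 ((596.6412963867188, 161.90496826171875), (50.24528503417969, 50.45068359375), 52.746646881103516) [0.5967764  0.16170542 0.0918319 ]
side 150 ((595.8087768554688, 163.40237426757812), (172.74838256835938, 61.069061279296875), 70.15129852294922) [0.5940551  0.16963189 0.09221759]
1 [-55.00047003   0.         -99.2       ] [-50.29495204  -2.87795274 136.27035487  51.64839384  28.73437509
 -83.48371662] [-59.19619195 -27.53443838 141.16817726  36.09401891  48.22722438
 -70.21197548]
-1 [-124.99952997    0.           80.8       ] [-50.29495204  -2.87795274 136.27035487  51.64839384  28.73437509
  96.51628338] [-59.19619195 -27.53443838 141.16817726  36.09401891  48.22722438
 109.78802452]
-180 [   4.   14.   84.    0.   82. -176.]
-150 [  4.  14.  84.   0.  82. 154.]
-120 [  4.  14.  84.   0.  82. 124.]
-90 [ 4. 14. 84. -0. 82. 94.]
-60 [ 4. 14. 84. -0. 82. 64.]
-30 [ 4. 14. 84. -0. 82. 34.]
0 [ 4. 14. 84. -0. 82.  4.]
30 [  4.  14.  84.   0.  82. -26.]
60 [  4.  14.  84.   0.  82. -56.]
90 [  4.  14.  84.   0.  82. -86.]
120 [   4.   14.   84.    0.   82. -116.]
150 [   4.   14.   84.    0.   82. -146.]
```

Run:
```python
from h import *
e=eul(-A,N); g=CAP-(D+.0187)*A
env.goto(g+.075*A,e); env.move_straight(g,vel=.12)
o=env.observe(); print(o['t'],o['eef_pos']-g,o['contact_force'])
env.close(25); o=env.observe(); print(o['t'],o['gripper_width'],o['eef_pos']-g,o['contact_force'],o['ft_torque'])
for n in('top','side'): snap(n)
t=np.load('pics/top.npz')['p'];s=np.load('pics/side.npz')['p']
f=lambda p,b:cv2.resize(p[b[1]:b[3],b[0]:b[2],::-1],(400,400),interpolation=cv2.INTER_CUBIC)
cv2.imwrite('pics/grip.png',np.hstack([f(t,(290,190,380,280)),f(s,(230,200,330,300))]))
```

```text
3.525 [4.61150582e-05 3.02144931e-04 9.87884133e-05] [ 0.45780435 -0.36995798  0.41124198]
4.1083 0.023386779367288533 [ 1.10412772e-05 -2.25614723e-04  3.65366190e-04] [-6.61553725  1.33848689  7.91191234] [0.15270569 0.49643227 0.03367409]
```

View pics/grip.png

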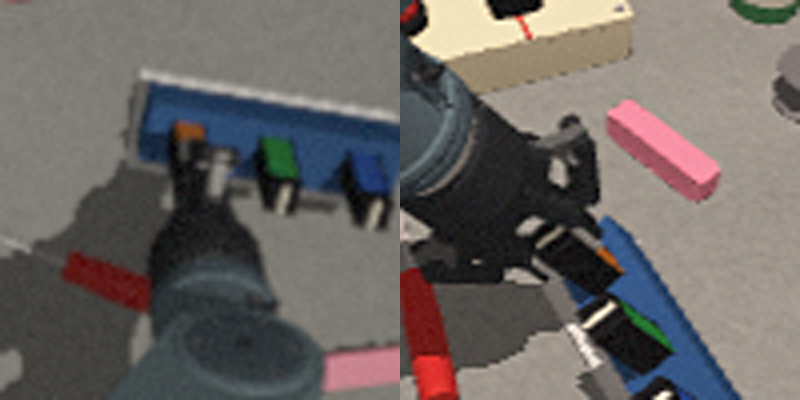

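The picture shows the jaws on the amber cell's cap (side crop (575,250)), with green and blue untouched. Next I'll draw it out, then look at it held upright beside the well.

```bash
cat >> h.py <<'E'
WELL=np.array([.596,.162]); YW=52.75; YF=76.8
E
python3 - <<'E'
from h import *
g=CAP-(D+.0187)*A
env.move_straight(g+.05*A,vel=.06)
o=env.observe(); print(o['t'],o['gripper_width'],o['contact_force'])
p=g+.05*A; env.move_straight(p+[0,0,.12],vel=.2)
env.goto(np.r_[WELL,.245],eul(DOWN,wz(YW)))
o=env.observe(); print(o['t'],o['gripper_width'],o['contact_force'],o['eef_pos'],o['ee_rot'],o['joints'])
for n in('top','side'): snap(n)
t=np.load('pics/top.npz')['p'];s=np.load('pics/side.npz')['p']
f=lambda p,b:cv2.resize(p[b[1]:b[3],b[0]:b[2],::-1],(400,400),interpolation=cv2.INTER_CUBIC)
cv2.imwrite('pics/held.png',np.hstack([f(t,(170,130,270,230)),f(s,(200,90,300,190))]))
E
```

```text
5.1917 0.023655458679450916 [-0.96984627  0.19971954 -0.9396227 ]
7.3583 0.0237942432260702 [-0.28776014  0.13119595 -0.49456209] [0.59577413 0.16089716 0.24448108] [-9.00337180e+01  2.73496202e-02 -3.73370712e+01] [ 4.11219778e+00  1.50835351e+01  8.48674111e+01 -7.27736370e-03
  8.00918734e+01 -4.85494842e+01]
```

View pics/held.png

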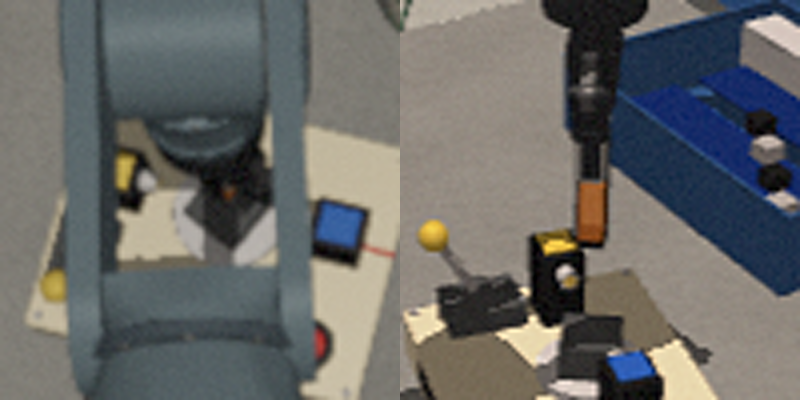

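The side crop shows the amber cell upright in the jaws, its clear face towards the camera, x 577–606 and bottom edge at y ≈243. Next, its lateral and height offset from the prediction.

Run:
```python
from h import *
z=np.load('pics/side.npz');S=z['p'].astype(int);W=pts('side',z['d'])
am=((S[...,0]>S[...,2]+45)&(S[...,1]<S[...,0]*.75)).astype(np.uint8)
c,a,M=cc(am,(235,120,260,158))[0]; v,u=np.nonzero(M); print(c,a,u.min(),u.max(),v.min(),v.max())
w=W[M]; lx=wz(YW); ly=wz(YW+90); tcp=np.array([.59577,.1609,.2445])
r=w-tcp; print('along x',np.median(r@lx),'(expect -.012) along y',(r@ly).mean(),np.percentile(r@ly,[2,98]),'z',np.percentile(r[:,2],[2,98]))
u_,s_,vt=np.linalg.svd(w-w.mean(0)); print(vt,'ang',np.degrees(np.arctan2(vt[2][1],vt[2][0])))
# per-row center slope
for y in range(v.min(),v.max()+1,3): print(y,u[v==y].mean(),end=' ')
for zz in(.265,.19): print(proj('side',tcp+[0,0,zz-.2445]-.012*lx))
```

```text
[247.41176471 142.73529412] 102 244 251 136 150
along x -0.012381574981907416 (expect -.012) along y -0.0002813022113944316 [-0.01108099  0.01018993] z [-0.05319217 -0.00344307]
[[ 0.07250675 -0.05086167  0.99607021]
 [-0.77403969  0.62694137  0.08835762]
 [-0.62897164 -0.7774044   0.00608853]] ang -128.97515195850409
136 248.0 139 248.0 142 247.0 145 247.0 148 247.0 [247.45509192 128.51140252]
[247.26834868 149.94147448]
```

Offsets are within 0.5 mm, so I'll insert in slow steps, watching the force.

Run:
```python
from h import *
xy=WELL.copy()
env.move_straight(np.r_[xy,.168],vel=.08); env.pause(.2)
o=env.observe(); b=np.array(o['contact_force']); print(o['t'],o['eef_pos'],b)
for z in np.r_[.158:.1289:-.005,.128,.127,.126,.1255,.125,.1245,.124]:
    env.move_straight(np.r_[xy,z],vel=.03)
    o=env.observe(); f=np.array(o['contact_force'])-b; print(round(z,4),o['eef_pos'].round(4),f.round(1))
    if f[2]>5 or np.linalg.norm(f)>15: break
print(o['t'],o['gripper_width'],o['ft_torque'])
```

```text
8.775 [0.59633955 0.16202367 0.16862923] [ 0.65800165  0.02744468 -1.18815747]
0.158 [0.5958 0.162  0.1576] [0.1 0.4 0.6]
0.153 [0.5958 0.162  0.1526] [-1.6  0.5 -0.1]
0.148 [0.596  0.1621 0.1478] [-0.3  0.6 -0.9]
0.143 [0.596  0.1622 0.1427] [ 1.3  2.2 -0.9]
0.138 [0.596  0.1622 0.1377] [ 1.3  1.9 -1. ]
0.133 [0.5961 0.1621 0.1327] [ 2.6  2.9 -1.4]
0.128 [0.5961 0.1622 0.1277] [ 2.2  3.8 -2.7]
0.127 [0.5961 0.1621 0.1271] [ 2.1  3.  -0.7]
0.126 [0.5962 0.1621 0.1262] [1.9 2.4 1.9]
0.1255 [0.5962 0.1621 0.1257] [2.5 2.5 2.1]
0.125 [0.5962 0.1621 0.1255] [0.8 3.8 5.7]
12.1583 0.023348162938885073 [ 0.77020838 -0.45619024 -0.03774073]
```

Run:
```python
from h import *
P=np.r_[.5963,.1623,.1256]
for a in (60,68,YF+4.5,YF):
    env.goto(P,eul(DOWN,wz(a))); o=env.observe(); print(a,o['t'],o['eef_pos'].round(4),o['ee_rot'].round(2),o['contact_force'].round(1),o['ft_torque'].round(2))
env.pause(.2)
o=env.observe(); print(o['t'],o['eef_pos'].round(4),o['ee_rot'].round(2),o['contact_force'].round(1),o['ft_torque'].round(2))
for n in('side',): snap(n)
s=np.load('pics/side.npz')['p']; save('turn.png',s,(195,100,295,200),6)
```

```text
60 12.4083 [0.5962 0.1621 0.1255] [-90.02   0.   -30.17] [2.1 3.4 2.2] [ 0.56 -0.52 -0.  ]
68 12.6667 [0.5962 0.1621 0.1255] [-9.002e+01  1.000e-02 -2.232e+01] [2.7 2.1 2.1] [ 0.48 -0.56  0.07]
81.3 13.0 [0.5962 0.1621 0.1255] [-9.003e+01  2.000e-02 -9.110e+00] [2.9 2.5 1.3] [ 0.38 -0.58  0.02]
76.8 13.25 [0.5962 0.1621 0.1255] [-9.002e+01  1.000e-02 -1.330e+01] [2.9 1.7 1.2] [ 0.3  -0.58 -0.04]
13.45 [0.5962 0.1621 0.1255] [-9.002e+01  2.000e-02 -1.321e+01] [ 1.8 -0.1  0.7] [ 0.19 -0.48 -0.07]
```

View pics/turn.png

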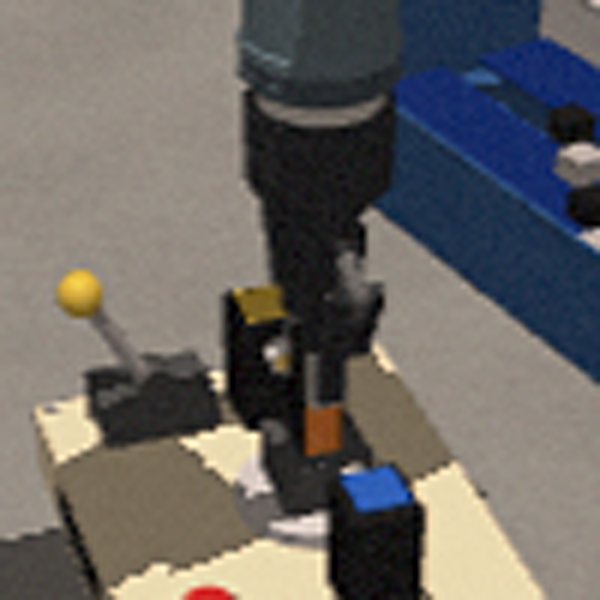

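The cell is seated and square to the light path. I'll release, retreat to the lever's stand-off and check the cell before throwing the lever.

```bash
cat >> h.py <<'E'
FX=wz(YF-90); BALL=np.array([.5213,.2883,.143])
E
python3 - <<'E'
from h import *
env.ungrasp(); env.move_straight(np.r_[.5963,.1623,.25],vel=.12)
o=env.observe(); print(o['t'],o['gripper_width'],o['contact_force'].round(2))
st=BALL-.065*FX
env.close(20)
env.goto(np.r_[st[:2],.25],eul(DOWN,wz(YF))); o=env.observe(); print(o['t'],o['eef_pos'])
for n in('top','side'): snap(n)
Z={n:np.load(f'pics/{n}.npz') for n in('top','side')}
W=pts('top',Z['top']['d'])
for nm,lo,hi,b in(('cap top',.150,.162,(210,160,250,195)),('block',.085,.098,(210,160,250,200))):
  for n,bb in(('top',b),('side',(225,125,270,195))):
    w=pts(n,Z[n]['d'])[bb[1]:bb[3],bb[0]:bb[2]].reshape(-1,3); w=w[(w[:,2]>lo)&(w[:,2]<hi)]
    if len(w)>4: print(nm,n,len(w),cv2.minAreaRect((w[:,:2]*1000).astype(np.float32)),np.median(w[:,2]),w[:,2].max())
f=lambda p,b:cv2.resize(p[b[1]:b[3],b[0]:b[2],::-1],(400,500),interpolation=cv2.INTER_CUBIC)
cv2.imwrite('pics/seat.png',np.hstack([f(Z['top']['p'],(195,145,275,245)),f(Z['side']['p'],(200,110,280,210))]))
E
```

```text
15.3083 0.0853657960600541 [-0.11 -0.3   0.01]
16.8833 [0.45888979 0.30272547 0.25029959]
cap top top 62 ((595.6510009765625, 161.6216583251953), (23.864057540893555, 23.46339988708496), 74.98070526123047) 0.1567765813561406 0.16064149951587714
cap top side 49 ((594.337646484375, 161.04116821289062), (27.65738868713379, 25.483022689819336), 77.75824737548828) 0.1572859260388355 0.16059709290771695
block top 154 ((590.2811279296875, 135.87237548828125), (104.30134582519531, 50.10786437988281), 76.87522888183594) 0.0916550170816286 0.09791897607130662
block side 189 ((664.729248046875, 253.47970581054688), (449.97564697265625, 120.8423080444336), 52.903568267822266) 0.0927309246740563 0.0979582229366972
```

View pics/seat.png

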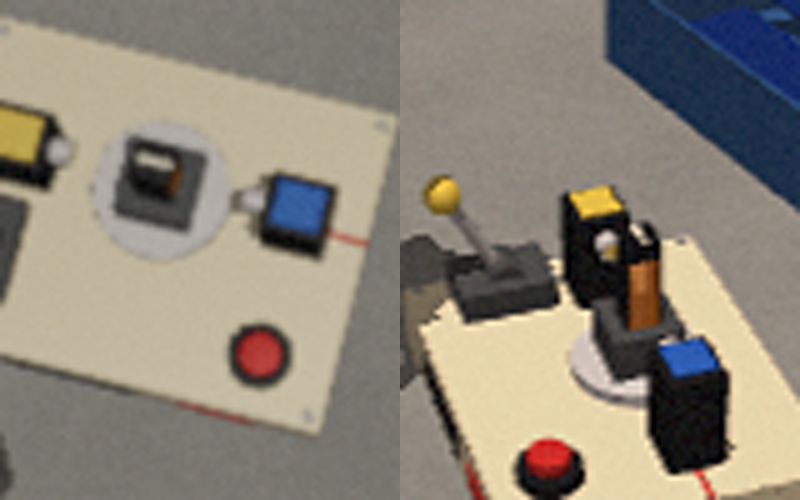

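The cell is upright with its cap top at 0.157 m. The amber face looks at the detector, and the cap's white line (crop (155,158)) runs along the light path. A tighter check of the block and cap angles, then the lever.

Run:
```python
from h import *
z=np.load('pics/top.npz'); w=pts('top',z['d']).reshape(-1,3)
r=np.linalg.norm(w[:,:2]-WELL,axis=1); w=w[(r<.042)&(abs(w[:,2]-.092)<.005)]
print(len(w),cv2.minAreaRect((w[:,:2]*1000).astype(np.float32)))
p=z['p'][150:185,210:250].astype(int)
wh=(p.min(-1)>95)&(p.max(-1)-p.min(-1)<40)
W=pts('top',z['d'])[150:185,210:250]; k=wh&(W[...,2]>.145); q=np.array([atz('top',(u+210,v+150),.157)[:2] for v,u in zip(*np.nonzero(k))])
print(len(q)); L=cv2.fitLine((q*1000).astype(np.float32),2,0,.01,.01).ravel(); print('line ang',np.degrees(np.arctan2(L[1],L[0]))%180)
st=BALL-.065*FX; e=eul(DOWN,wz(YF))
env.move_straight(np.r_[st[:2],.13],vel=.15)
b=env.observe()['contact_force'].copy()
for s in np.r_[-.03,0.,.03,.044:.0581:.002]:
    env.move_straight(np.r_[(BALL+s*FX)[:2],.13],vel=.08)
    o=env.observe(); f=o['contact_force']-b; print(round(s,3),o['t'],(f@FX).round(1),f.round(1),((o['eef_pos']-BALL)@FX).round(4))
    if f@FX<-6: break
```

```text
137 ((596.4078979492188, 162.14910888671875), (50.338226318359375, 50.10786437988281), 76.87522888183594)
14
line ang 74.72406
-0.03 18.525 -0.2 [-0.4 -0.8 -1.5] -0.0298
0.0 19.05 0.4 [ 0.1 -1.1 -0.1] 0.0005
0.03 19.575 0.9 [ 0.8 -0.6 -1.6] 0.0302
0.044 19.9 -0.1 [-0.2 -0.7 -1.4] 0.0444
0.046 20.15 -0.2 [-0.3 -0.5 -0.5] 0.0459
0.048 20.4 -1.1 [-1.1 -0.  -1.8] 0.048
0.05 20.65 0.7 [ 0.5 -1.  -1.1] 0.0501
0.052 20.9 -2.0 [-2.2 -0.6 -0.5] 0.0517
0.054 21.15 -9.1 [-9.4 -0.3  2.7] 0.052
```

The stop came at exactly the computed travel (9 N). Next I'll back off, look at the lever, and press the button.

Run:
```python
from h import *
env.move_straight(np.r_[(BALL-.0*FX)[:2],.13],vel=.1)
env.move_straight(np.r_[(BALL-.03*FX)[:2],.22],vel=.2)
B=np.array([.4886,.0961])
env.goto(np.r_[B,.12],eul(DOWN,wz(YF))); env.pause(.2)
for n in('top','side'): snap(n)
s=np.load('pics/side.npz'); S=s['p'].astype(int)
m=((S[...,0]>120)&(S[...,1]>90)&(S[...,2]<70)).astype(np.uint8)
print([(c.round(1),a) for c,a,_ in cc(m,(195,130,260,180),2)],'expect',proj('side',BALL+.076*FX))
b=env.observe()['contact_force'].copy()
env.move_straight(np.r_[B,.076],vel=.1)
for z in np.r_[.074:.0599:-.001]:
    env.move_straight(np.r_[B,z],vel=.04); o=env.observe(); f=o['contact_force']-b
    print(round(z,4),o['eef_pos'][2].round(4),f.round(1))
    if f[2]>11: break
env.pause(.2); print(o['t'],(env.observe()['contact_force']-b).round(1))
env.move_straight(np.r_[B,.13],vel=.1)
env.goto([.38,.10,.30],eul(DOWN,wz(YF))); print(env.observe()['t'])
for n in('top','side'): snap(n)
Z={n:np.load(f'pics/{n}.npz')['p'] for n in('top','side')}
f=lambda p,b:cv2.resize(p[b[1]:b[3],b[0]:b[2],::-1],(400,400),interpolation=cv2.INTER_CUBIC)
cv2.imwrite('pics/end.png',np.hstack([f(Z['top'],(170,140,270,240)),f(Z['side'],(195,120,295,220))]))
```

```text
[(array([247.1, 165. ]), np.int32(14)), (array([241.8, 150.2]), np.int32(9))] expect [230.04863303 144.77630062]
0.074 0.0745 [ 0.4  0.8 -0.4]
0.073 0.0731 [ 1.8  1.  -0.8]
0.072 0.0721 [ 1.1  1.2 -0.5]
0.071 0.0711 [ 0.7 -0.4  1.2]
0.07 0.0701 [1.1 0.4 2.1]
0.069 0.0691 [0.4 0.5 2.3]
0.068 0.0681 [1.3 0.8 3.3]
0.067 0.0671 [2.1 0.5 3.1]
0.066 0.0661 [ 1.1 -0.7  4.6]
0.065 0.0659 [-1.5  0.1 12.9]
26.75 [-1.9  0.  12.8]
28.575
```

View pics/end.png

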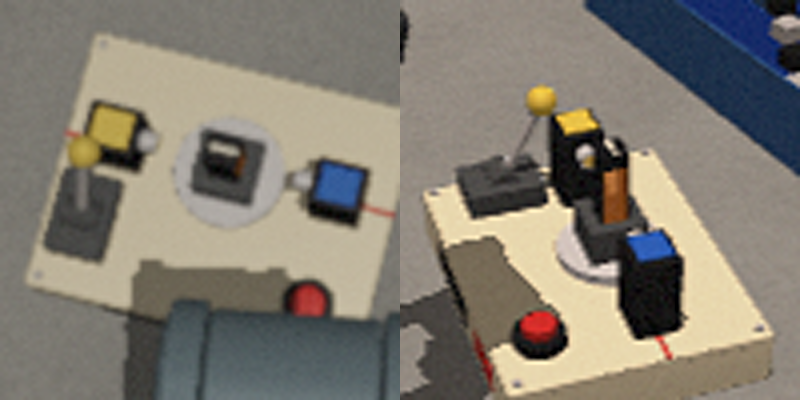

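The lever ball is at side pixel (230,145), and (230.0,144.8) was expected for fully open. The button is up again, and the cell still stands square in the holder. Handing in.

Run:
```python
from h import *
w=pts('top',np.load('pics/top.npz')['d']).reshape(-1,3); r=np.linalg.norm(w[:,:2]-WELL,axis=1)
for z in(.157,.092):
    q=w[(r<.042)&(abs(w[:,2]-z)<.005)]; print(z,cv2.minAreaRect((q[:,:2]*1000).astype(np.float32)),np.median(q[:,2]))
print(env.job_done())
```

```text
0.157 ((595.1506958007812, 161.7547149658203), (23.777353286743164, 23.759639739990234), 75.90306091308594) 0.15685473603400746
0.092 ((596.70068359375, 162.05325317382812), (50.29460525512695, 50.88499069213867), 75.93360900878906) 0.09140965132375589
the job is handed in; nothing more can be done
None
```

The job is handed in, with every step done in the order you asked. I drew the amber cell from the rack, seated it in the well with no more than about 6 N of downward push, and turned it square to the light path. I then threw the shutter lever to its stop, pressed the red button and let it go. The robot's clock read about 29 s of the 58 s allowed at the last check, just before I handed in.

**What the last checks showed:**
- **Cell seated:** the cap top is at 157 mm, which is fully home.
- **Cell alignment:** the cap and holder block both measured 75.9° in the last picture, against a light path at 76.8°. Earlier readings ran from about 74.7° to 77.8°, so the angle is only good to about 1–2°.
- **Shutter lever:** the hard stop came at the computed travel, and the ball sits where a fully open lever should.
- **Start button:** it reached its stop after 6 mm of travel (13 N) and is up again in the final picture.

One check disagreed. The automatic search for the lever ball just after the throw found other yellow patches instead, so I confirmed the lever from the final picture. I saw the other two cells undisturbed when gripping the amber one, but did not check the rack or the other things on the bench in a picture at the end.

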